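# Empty the glue-block hopper into the tray

### The job

Slide the open wooden tray under the front of the glue-block hopper, then press the hopper's door inward until its catch lets it drop open, so that all three wooden blocks slide down into the tray and none lands on the bench. Leave the tray standing flat on the bench with the blocks in it and the door open.

Things in the scene. Friction and masses are not known exactly. Their poses are not given: they have to be found in the camera images.
- hopper: Fixed plywood chute, 70 mm wide inside, open on top, falling at 30 degrees to a door. Origin: bench top (z 0) under the door's hinge line, mid-width. Its x axis points level from the door into the hopper (door faces -x), y across, z up. Spans x -12 to 220, y -74 to 65 mm; legs only at x over 12. Door frame 228 mm high; walls behind it rise to 310 mm.
- door (a joint): Push-to-release door; 0 shut and latched, 2.09 fully open. Its top swings out to hopper -x and down, until it continues the chute's slope. Pressing it in past -0.07 (5 to 6 mm near the top, 6 to 10 N; end stop at -0.12) frees the catch; as the presser backs off, a spring swings it open in about a second and the blocks follow. A smaller press leaves it latched; pulling does not open it.
- door_press (a point): Where to press, towards hopper +x: point on the door's outer face, mid-width, 22 mm below its top edge, height 205 mm when shut. The door is plywood, 130 mm wide, 92 high, 12 thick, upright when shut, hinged along its lower edge at height 135 mm. Moves with the door.
- door_lip (a point): Middle of the door's free edge, inner face: its top edge, at height 227 mm, when shut; when open, the lip the blocks slide off, 80 mm in front of the hinge line (hopper x -80), height 89 mm, its underside 78 mm.
- tray: Loose open wooden tray, 220 mm long (x), 160 wide (y), 65 high, walls and floor 8 mm (a wall can be pinched), about 0.6 kg. Origin: centre of its underside, z up. It catches all blocks when its centre is about 150 mm in front of the hopper's origin (hopper x -150, y 0), length along the hopper's x; 30 mm or 15 degrees off still serves. It fits under the open door.
- block0: Hardwood glue block, 60 x 45 x 35 mm (x, y, z), about 60 g, lowest of three in a row in the chute, leaning on the door. Origin: its centre.
- block1: Glue block like block0, the middle one in the chute. Origin: its centre.
- block2: Glue block like block0, the highest in the chute. Origin: its centre.
Not all that is in view belongs to the job. Leave any turquoise or yellow look-alike of the block1 alone. What is shaped like the block0 but pink or white is not meant.

How it is judged:
By the outcome, as a careful person would: the job done as asked, in the order asked, and still so for the second after the job is handed in, with the robot touching nothing.
It also fails if it takes over 58 s, if anything falls off the work surface, if the arm or the gripper's body presses on something with over 40 N, if the wrist force passes 120 N, or if a joint passes its speed limit or range.

### The arm

A 6-joint arm with a two-finger parallel gripper is mounted at the origin on the work surface. World frame = base frame: x ahead of the robot, y to its left, z up, the work surface at z = 0. Lengths are in m, angles in degrees, forces in N, time in s.
With the tool pointing down it reaches from about 0.25 to 0.725 m from the base axis. Payload 9.7 kg.
Tool frame: the origin (TCP) lies midway between the tips of the shut fingers; the grasp point (between the pads) lies 19 mm behind it (bot.pinch_z is the distance from the TCP to the grasp point, in m); z points along the fingers, y is the direction in which the jaws open and shut (so a half turn about z gives the same grasp; the last joint's range is limited). The gripper opens to 85 mm and grips with 20 to 120 N. Pads are 22 mm wide; open, the fingers measure 114 mm over their backs; the gripper's body (76 mm by 85 mm) begins 54 mm behind the grasp point. The pads swing forward as they close: fully open they stand 13 mm farther back than shut.
Start: joints at [-66.864, 4.979, 10.078, 95.1, 0, 90], TCP at [0.216, -0.506, 0.207] pointing down, gripper open.
Joint ranges: [-179.16, 179.16], [-48.56, 103.87], [-65.8, 70.77], [-126.05, 130.52], [-82.76, 87.17], [-180, 180]. Speed limits (degrees/s): [127.2, 127.2, 147.25, 180, 180, 180].

### API

Orientations are given as [roll, pitch, yaw] about the fixed x, y, z axes, in that order (R = Rz(yaw) Ry(pitch) Rx(roll)).
In Python, from workcell import bot, imaging gives the robot as it stands.
- The arm moves only by the tool servo_tool, never from a script. Its argument "moves" is a list that holds one entry, the list of rows, each a list of 7 numbers: the turn, a rotation vector about the tool's x, y, z in rad, then the shift along the tool's x, y, z in cm, then the finger opening in cm, from 0 to 8.54. A call has 1 to 12 rows; each row shifts and turns the pose as measured when the row begins, along the tool's axes as they then stand; what a row does not reach is not made up. A row lasts 1/12 s, in which the tool goes at most 41.7 mm and 7.16 degrees, less where a joint would pass 70% of its speed; a pose out of reach is approached as far as the arm can. A call is refused whole if a number of a shift passes 4.17 or a number of a turn 0.125, either way. A call with a gripper value outside its range is refused whole. The fingers move at their own pace and stop on an object; "force" is the grip in N (left out, the last holds). Time passes only in rows, so rows that do not move let the fingers close. It gives the time, the measured TCP pose, the force and the opening at its end, in the units of the state.
- bot.get_obs(): the state, without advancing time (a new reading comes with each control period).
- imaging.camera(name): name is "scene" or "top"; returns the picture (480x640x3 uint8, blue, green, red); there is no depth.
- imaging.calibration(name): a dict with "fx", "fy", "cx", "cy" (pixels), "D" ([k1, k2, p1, p2, k3] as OpenCV has them; the pictures are not rectified), "camera_from_world" (4x4, takes a point from world to camera coordinates). Camera axes: x right, y down, z forward; pixel columns grow to the right and rows downward; lengths in m; the calibration is good to about 2 mm. A picture is of the moment at which its call begins. calibration takes no time and is no camera call.
- bot.job_done(): hands the job in, once; it reports no verdict.
The state is a dict: "time": time; "q": joint angles; "qd": joint speeds; "joint_efforts": joint torques, N m; "ee_pos": TCP position; "tcp_rot": TCP orientation; "wrist_force": force on the tool from outside, world axes, zero at the start; "torque": the same for the moment, N m; "opening": finger opening in m.
Only numpy, scipy, OpenCV 4.12 (cv2) and the standard library are available. Lean on these libraries where they do the work, as an engineer would, in place of code of your own. Each camera call takes 0.05 s, during which the arm holds its last target.

## Working session

There is one attempt and no reset: what is moved stays moved. The work goes in short steps, Python scripts to look and compute and a tool call to move; the robot and the scene stay as the last step left them, time stands still between calls to the robot, and variables do not carry over. Pictures are saved under pics/ and viewed, and the job is handed in when it is done.

Besides the shell and the picture viewer there is one more tool, called after "Request:" as a command line: name --argument value ..., lists and objects as JSON in quotes. servo_tool: Moves the arm, as the interface text tells. Its arguments: {"type":"object","properties":{"moves":{"type":"array","items":{"type":"array","items":{"type":"array","items":{"type":"number"}}}},"force":{"type":"number"}},"required":["moves"]}

```bash
mkdir -p pics; python3 - <<'E'
from workcell import bot, imaging
import cv2
for n in("scene","top"):
    cv2.imwrite(f"pics/{n}0.png",imaging.camera(n)); c=imaging.calibration(n); print(n,c)
print(bot.get_obs(), bot.pinch_z)
E
```

```text
scene {'fx': 457.11865803051575, 'fy': 457.11865803051575, 'cx': 328.1602510453141, 'cy': 243.97836195959823, 'D': array([0.00893649, 0.        , 0.        , 0.        , 0.        ]), 'camera_from_world': array([[-0.54004442,  0.84148236,  0.01610768,  0.28181867],
       [ 0.49747834,  0.33459077, -0.80035262, -0.16131717],
       [-0.6788721 , -0.42421275, -0.59931312,  1.43258769],
       [ 0.        ,  0.        ,  0.        ,  1.        ]])}
top {'fx': 507.8185175578029, 'fy': 507.8185175578029, 'cx': 320.18153777707505, 'cy': 236.6145083905859, 'D': array([-0.04192972,  0.        ,  0.        ,  0.        ,  0.        ]), 'camera_from_world': array([[ 0.00967375, -0.99995108, -0.0020624 ,  0.01386179],
       [-0.99174825, -0.00933068, -0.12786065,  0.57197979],
       [ 0.12783515,  0.00328227, -0.99179   ,  1.15736459],
       [ 0.        ,  0.        ,  0.        ,  1.        ]])}
{'time': 0.1, 'q': array([-6.68629265e+01,  5.01033736e+00,  1.00415173e+01,  9.51003488e+01,
       -3.80177884e-04,  9.00028780e+01]), 'qd': array([-0.08015166, -0.14094263,  0.06717591, -0.10622548,  0.01741521,
        0.01796161]), 'joint_efforts': array([-2.45382878e-03, -5.21565592e+01,  4.65651226e+01,  1.59490050e-02,
       -3.02462797e-05,  2.00397386e-05]), 'ee_pos': array([ 0.2160235 , -0.50555853,  0.20675367]), 'tcp_rot': array([-1.79930831e+02,  3.83651942e-04,  2.31341960e+01]), 'wrist_force': array([-0.11808649,  0.69075657, -0.53245039]), 'torque': array([-0.00697617,  0.07068105,  0.0215662 ]), 'opening': 0.08489701206917279} 0.0187
```

View pics/scene0.png

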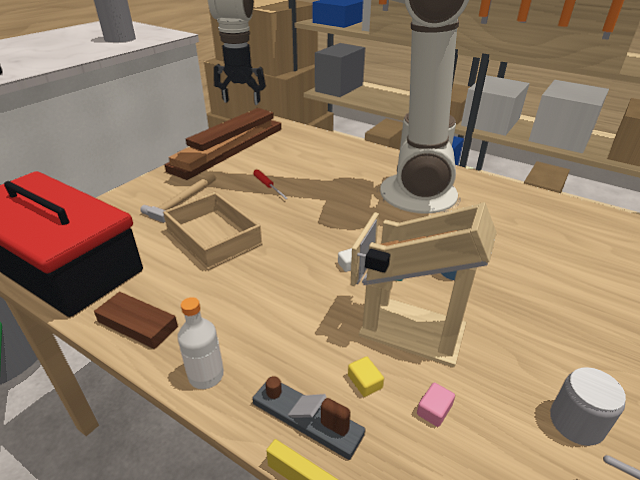

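View pics/top0.png

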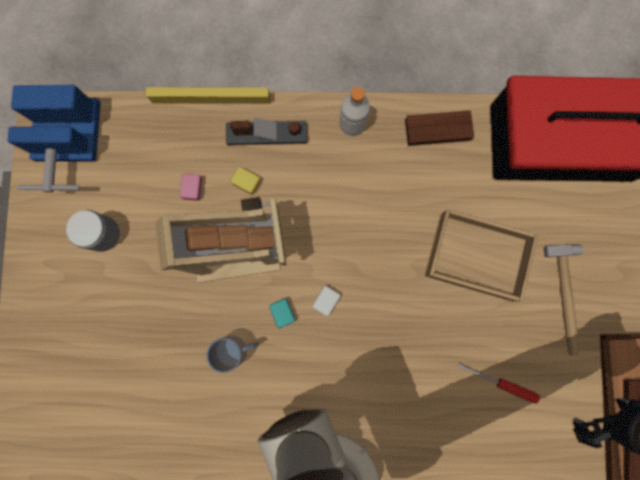

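The top view shows the hopper at about px (225,240), its door facing right (world -y). The tray is at about px (482,255), with the white and teal look-alikes below the hopper. I'll zoom in to get corners.

```bash
python3 - <<'E'
import cv2,numpy as np
t=cv2.imread("pics/top0.png")
a=cv2.resize(t[190:310,145:305],None,fx=4.5,fy=4.5,interpolation=cv2.INTER_CUBIC)
b=cv2.resize(t[200:310,415:550],None,fx=5,fy=5,interpolation=cv2.INTER_CUBIC)
cv2.imwrite("pics/hop.png",a);cv2.imwrite("pics/tray.png",b)
s=cv2.imread("pics/scene0.png")
cv2.imwrite("pics/hops.png",cv2.resize(s[195:370,320:510],None,fx=3.4,fy=3.4,interpolation=cv2.INTER_CUBIC))
E
```

```text
(no output)
```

View pics/hop.png

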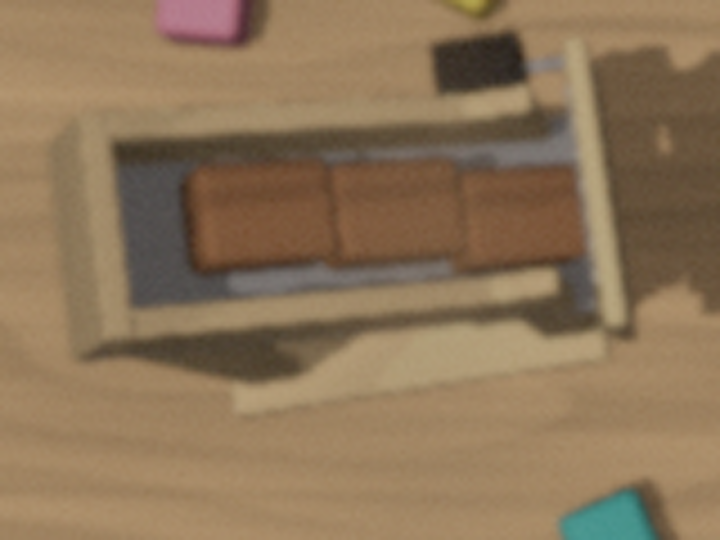

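View pics/tray.png

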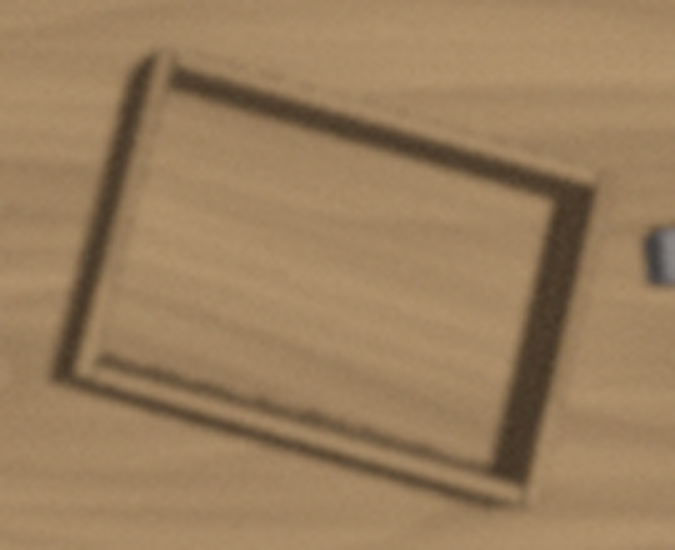

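View pics/hops.png

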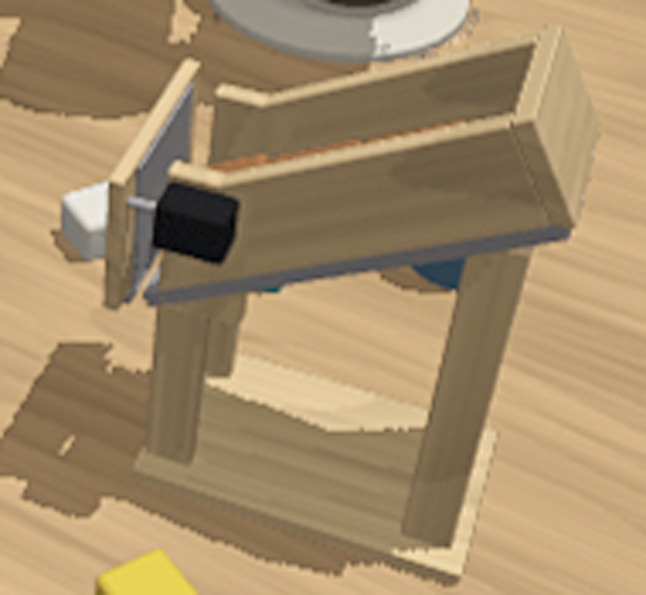

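```bash
cat > h.py <<'E'
import numpy as np,cv2
from workcell import imaging
def ray(n,uv):
    c=imaging.calibration(n);K=np.array([[c["fx"],0,c["cx"]],[0,c["fy"],c["cy"]],[0,0,1]])
    p=cv2.undistortPoints(np.array(uv,float).reshape(-1,1,2),K,np.array(c["D"])).reshape(-1,2)
    M=c["camera_from_world"];R=M[:3,:3];o=-R.T@M[:3,3]
    return o,np.c_[p,np.ones(len(p))]@R
def onz(n,uv,z):
    o,d=ray(n,uv); return o+d*((z-o[2])/d[:,2])[:,None]
def proj(n,P):
    c=imaging.calibration(n);K=np.array([[c["fx"],0,c["cx"]],[0,c["fy"],c["cy"]],[0,0,1]])
    M=c["camera_from_world"];return cv2.projectPoints(np.array(P,float).reshape(-1,1,3),cv2.Rodrigues(M[:3,:3])[0],M[:3,3],K,np.array(c["D"]))[0].reshape(-1,2)
E
cat > a.py <<'E'
from h import *
f=lambda L,x,y,s:[(x+(a+.5)/s-.5,y+(b+.5)/s-.5) for a,b in L]
d=onz("top",f([(584,38),(627,328)],145,190,4.5),.227)
print("door outer top",d.round(4)*1000,np.linalg.norm(d[1]-d[0]))
b=onz("top",f([(235,412),(605,357)],145,190,4.5),.0)
print("foot",b.round(4)*1000, np.degrees(np.arctan2(*(b[1]-b[0])[[1,0]])))
v=d[1]-d[0]; print("door yaw of -x dir", np.degrees(np.arctan2(v[1],v[0])))
ds=onz("scene",f([(193,60),(118,178)],320,195,3.4),.227); print("scene door outer-ish top",ds.round(4)*1000,np.linalg.norm(ds[1]-ds[0]))
t=onz("top",f([(155,52),(597,182),(525,492),(75,375)],415,200,5),.065)
print("tray",t.round(4)*1000,"c",t.mean(0),[np.linalg.norm(t[i]-t[i-1]) for i in range(4)])
for i,j in((0,1),(3,2)): v=t[j]-t[i];print(np.degrees(np.arctan2(v[1],v[0])))
E
python3 a.py
```

```text
door outer top [[624.  110.8 227. ]
 [495.4  89.3 227. ]] 0.13033887386944865
foot [[465.7 315.1   0. ]
 [497.2 117.6   0. ]] -80.94380499498685
door yaw of -x dir -170.50445112479724
scene door outer-ish top [[497.5  95.2 227. ]
 [622.2 116.3 227. ]] 0.12651589379850728
tray [[ 633.1 -270.6   65. ]
 [ 574.3 -474.9   65. ]
 [ 431.7 -435.7   65. ]
 [ 483.3 -230.8   65. ]] c [ 0.53057653 -0.35299187  0.065     ] [np.float64(0.15495978451207013), np.float64(0.21255713790413616), np.float64(0.14787230797609738), np.float64(0.21127678212962978)]
-106.05863277678391
-104.14207818869053
```

```bash
cat > b.py <<'E'
from h import *
f=lambda L,x,y,s:[(x+(a+.5)/s-.5,y+(b+.5)/s-.5) for a,b in L]
t=onz("top",f([(153,50),(617,188),(545,502),(72,378)],415,200,5),.065)
print("tray",t.round(4)*1000,"c",t.mean(0),[np.linalg.norm(t[i]-t[i-1]).round(3) for i in range(4)])
for i,j in((0,1),(3,2)): v=t[j]-t[i];print(np.degrees(np.arctan2(v[1],v[0])))
ts=onz("scene",[(213,194),(261,229),(208,253),(165,215)],.065);print("scene tray",ts.round(3),ts.mean(0))
print("hammer",onz("top",[(546,247),(546,258),(565,258),(572,352)],.015).round(3))
print("white",onz("top",[(328,285),(342,293),(327,315)],.035).round(3))
a=np.radians(-80.7);u=np.array([np.cos(a),np.sin(a)]);O=np.array([.558,.112]);n=np.array([-u[1],u[0]])
for s in (40,260):
  for w in(-80,80): print("goal corner",s,w,(O+u*s/1e3+n*w/1e3).round(3))
# overlay
im=cv2.imread("pics/top0.png")
def T(x,y,z): return list(O-u*x/1e3-n*y/1e3)+[z/1e3]
for P in [T(-12,65,227),T(-12,-65,227),T(0,0,0),T(220,0,300),T(-150,0,65)]+[list(q) for q in t]:
  p=proj("top",P)[0]; cv2.circle(im,tuple(int(v) for v in p.round()),1,(0,0,255),-1)
cv2.imwrite("pics/ov.png",cv2.resize(im[180:320,140:560],None,fx=1.9,fy=1.9))
E
python3 b.py
python3 -c "
import cv2;s=cv2.imread('pics/scene0.png');cv2.imwrite('pics/trs.png',cv2.resize(s[180:280,150:280],None,fx=5,fy=5,interpolation=2))"
```

```text
tray [[ 634.  -269.7   65. ]
 [ 571.5 -484.1   65. ]
 [ 427.2 -444.7   65. ]
 [ 481.9 -229.4   65. ]] c [ 0.52867022 -0.35699092  0.065     ] [np.float64(0.157), np.float64(0.223), np.float64(0.15), np.float64(0.222)]
-106.23485120170463
-104.2582741055949
scene tray [[ 0.441 -0.436  0.065]
 [ 0.499 -0.216  0.065]
 [ 0.643 -0.256  0.065]
 [ 0.589 -0.463  0.065]] [ 0.54290099 -0.34269219  0.065     ]
hammer [[ 0.555 -0.524  0.015]
 [ 0.528 -0.523  0.015]
 [ 0.528 -0.569  0.015]
 [ 0.306 -0.576  0.015]]
white [[ 0.459  0.     0.035]
 [ 0.44  -0.033  0.035]
 [ 0.39   0.002  0.035]]
goal corner 40 -80 [0.486 0.06 ]
goal corner 40 80 [0.643 0.085]
goal corner 260 -80 [ 0.521 -0.158]
goal corner 260 80 [ 0.679 -0.132]
```

View pics/ov.png

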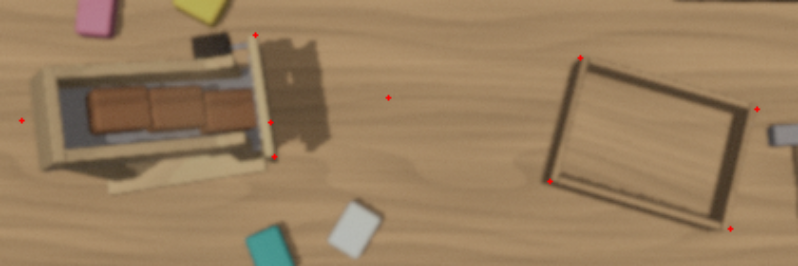

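View pics/trs.png

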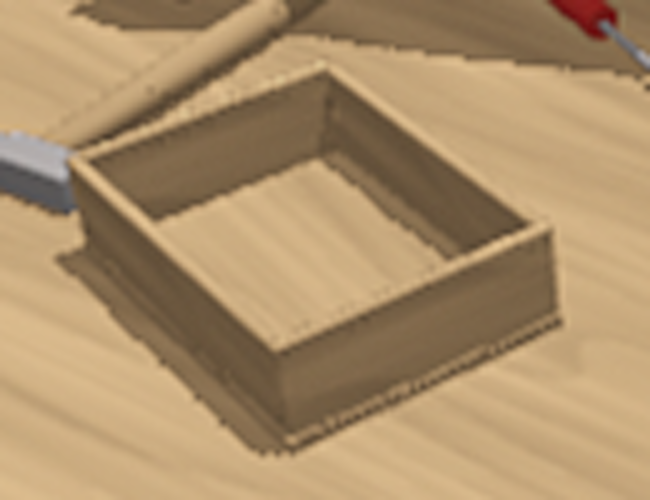

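```bash
python3 - <<'E'
from h import *
c=np.array([(322,65),(552,228),(278,352),(70,158)])/5+[150-.4,180-.4]
t=onz("scene",c,.065);print(t.round(3),t.mean(0),[np.linalg.norm(t[i]-t[i-1]).round(3) for i in range(4)])
for i,j in((1,0),(2,3)): v=t[j]-t[i];print(np.degrees(np.arctan2(v[1],v[0])))
E
```

```text
[[ 0.434 -0.439  0.065]
 [ 0.487 -0.229  0.065]
 [ 0.639 -0.27   0.065]
 [ 0.578 -0.48   0.065]] [ 0.53442714 -0.35435275  0.065     ] [np.float64(0.15), np.float64(0.217), np.float64(0.157), np.float64(0.219)]
-104.24249735197837
-106.03114159220567
```

Request:
servo_tool --moves '[[[0,0,0,2.4,0.58,0,5],[0,0,0,2.4,0.58,0,5],[0,0,0,2.4,0.58,0,5],[0,0,0,2.4,0.58,0,5],[0,0,0,2.4,0.58,0,5],[0,0,0,2.4,0.58,0,5],[0,0,0,2.4,0.58,0,5],[0,0,0,2.4,0.58,0,5],[0,0,0,2.4,0.58,0,5],[0,0,0,2.4,0.58,0,5],[0,0,0,2.4,0.58,0,5],[0,0,0,2.4,0.58,0,5]]]'

```text
time: 1.1
ee_pos: [0.516, -0.4545, 0.201]
tcp_rot: [-179.5, 0.2, 22.7]
wrist_force: [-0.0, 0.3, -1.2]
opening: 0.0503
```

Request:
servo_tool --moves '[[[0,0,0.111,0,0,0,5],[0,0,0.111,0,0,0,5],[0,0,0.111,0,0,0,5],[0,0,0.111,0,0,0,5],[0,0,0.111,0,0,0,5],[0,0,0.111,0,0,0,5],[0,0,0,0,0,0,5]]]'

```text
time: 1.68
ee_pos: [0.5219, -0.4508, 0.1929]
tcp_rot: [-179.4, 1.0, -16.8]
wrist_force: [0.6, -0.3, -0.1]
opening: 0.0499
```

```bash
cat > to.py <<'E'
import sys,numpy as np
from workcell import bot
from scipy.spatial.transform import Rotation as R
o=bot.get_obs();p=np.array(o["ee_pos"]);r=R.from_euler("xyz",o["tcp_rot"],degrees=True)
print("t",o["time"],"p",p.round(4),"rot",np.round(o["tcp_rot"],2),"F",np.round(o["wrist_force"],1),"T",np.round(o["torque"],2),"op",round(o["opening"],4),"q",np.round(o["q"],1))
if len(sys.argv)>3:
    g=np.array(list(map(float,sys.argv[1:4]))); print("tool shift cm",(r.inv().apply(g-p)*100).round(2))
if len(sys.argv)>6:
    g=R.from_euler("xyz",list(map(float,sys.argv[4:7])),degrees=True); print("tool turn rad",(r.inv()*g).as_rotvec().round(3))
E
python3 to.py .5046 -.458 .03 180 0 -15
```

```text
t 1.6833 p [ 0.5219 -0.4508  0.1929] rot [-179.44    1.02  -16.84] F [ 0.6 -0.3 -0.1] T [-0.03  0.01 -0.05] op 0.0499 q [-4.09e+01  2.70e+01  3.55e+01  9.96e+01  1.00e-01  1.56e+02]
tool shift cm [-1.16  1.35 16.3 ]
tool turn rad [-0.01   0.018 -0.032]
```

Request:
servo_tool --moves '[[[-0.01,0.018,-0.032,-1.16,1.35,3,5],[0,0,0,0,0,3,5],[0,0,0,0,0,2,5],[0,0,0,0,0,0,5]]]'

```text
time: 2.02
ee_pos: [0.5071, -0.4611, 0.1105]
tcp_rot: [179.9, -0.2, -14.1]
wrist_force: [-0.9, 0.7, 0.1]
opening: 0.05
```

```bash
python3 to.py .5046 -.458 .03 180 0 -15; python3 -c "
from workcell import imaging;import cv2
s=imaging.camera('scene');t=imaging.camera('top')
cv2.imwrite('pics/s1.png',cv2.resize(s[120:300,120:320],None,fx=3,fy=3));cv2.imwrite('pics/t1.png',cv2.resize(t[190:330,400:600],None,fx=3,fy=3))"
```

```text
t 2.0167 p [ 0.5071 -0.4611  0.1105] rot [179.9   -0.2  -14.05] F [-0.9  0.7  0.1] T [ 0.07  0.02 -0.03] op 0.05 q [-42.3  23.   20.8  87.7   0.  151.8]
tool shift cm [-0.35 -0.25  8.05]
tool turn rad [ 0.002 -0.003  0.017]
```

View pics/s1.png

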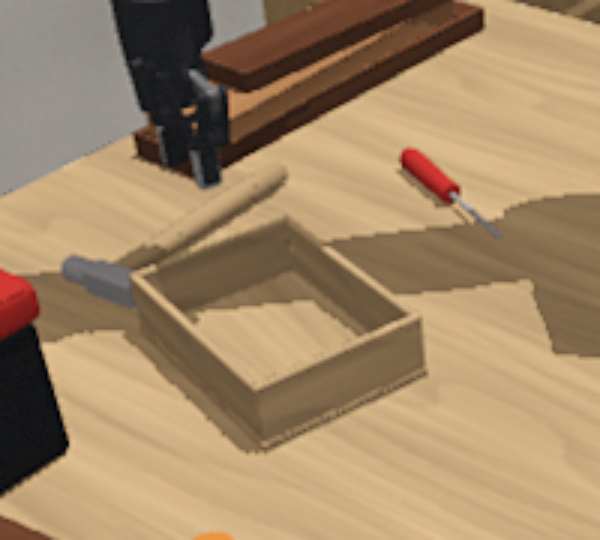

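View pics/t1.png

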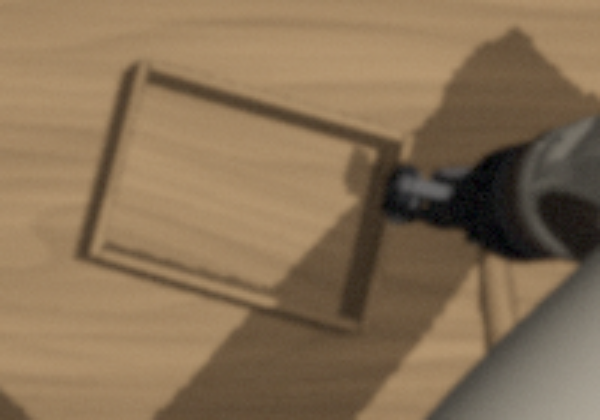

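```bash
python3 - <<'E'
from h import *
P=[(.5071,-.4611,.1105),(.5046,-.458,.065)]
print(proj("scene",P),proj("top",P)); print("meas tip scene 183.7,178; wall mid 190.7,201")
E
```

```text
[[186.02047906 186.95017012]
 [190.37731334 201.52546553]] [[537.65068605 263.47436915]
 [528.036644   266.05614814]]
meas tip scene 183.7,178; wall mid 190.7,201
```

```bash
python3 - <<'E'
from h import *
s=imaging.camera("scene")
from workcell import bot
cv2.imwrite('pics/s2.png',cv2.resize(s[120:220,140:240],None,fx=6,fy=6,interpolation=2))
E
```

```text
(no output)
```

View pics/s2.png

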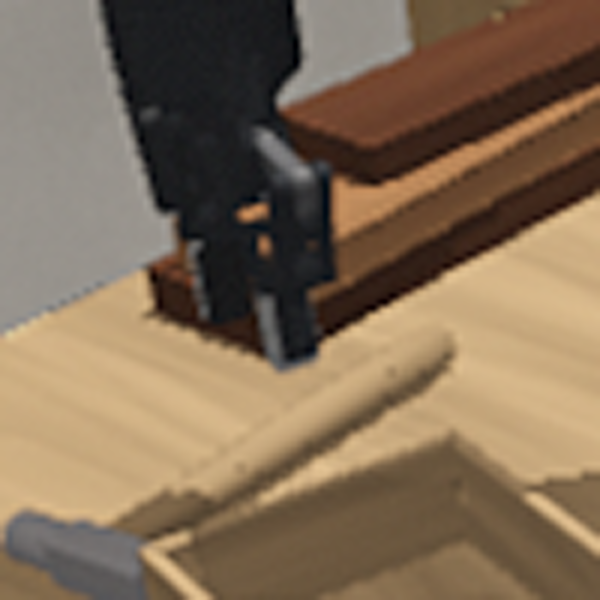

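```bash
python3 - <<'E'
from h import *
P=[(.216,-.5056,.2068),(.216,-.5056,.2198),(.5071,-.4611,.1105),(.5071,-.4611,.1205),(.5071,-.4611,.129)]
print(proj("scene",P)); 
s=cv2.imread("pics/scene0.png");cv2.imwrite('pics/s3.png',cv2.resize(s[40:120,190:290],None,fx=6,fy=6,interpolation=2))
s=cv2.imread("pics/top0.png");cv2.imwrite('pics/t3.png',cv2.resize(s[380:470,550:640],None,fx=6,fy=6,interpolation=2));print(proj("top",P))
E
```

```text
[[242.74160001 114.81524896]
 [242.32106907 110.59484763]
 [186.02047906 186.95017012]
 [185.37481114 183.64430398]
 [184.82081523 180.80832088]]
[[586.14165394 408.1223549 ]
 [589.56997609 409.48276074]
 [537.65068605 263.47436915]
 [539.56948856 263.12763831]
 [541.22718829 262.82801757]]
```

View pics/s3.png

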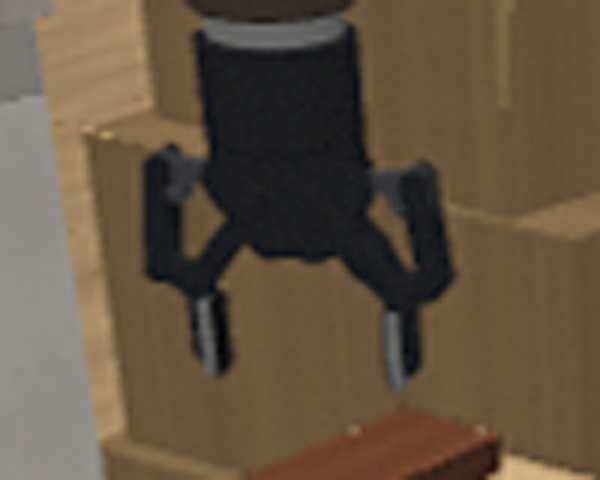

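View pics/t3.png

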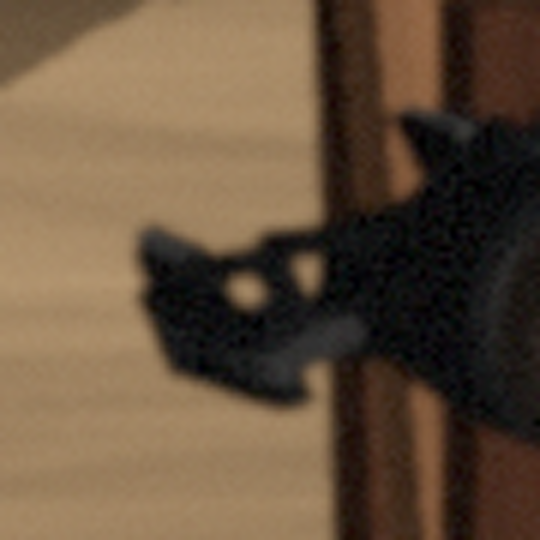

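The fingertips appear about 25 mm higher than the TCP pose suggests. I'll close the fingers in the air to check this before descending.

Request:
servo_tool --moves '[[[0,0,0,0,0,0,0],[0,0,0,0,0,0,0],[0,0,0,0,0,0,0],[0,0,0,0,0,0,0],[0,0,0,0,0,0,0],[0,0,0,0,0,0,0]]]'

```text
time: 2.67
ee_pos: [0.5119, -0.4641, 0.124]
tcp_rot: [179.5, -1.0, -13.9]
wrist_force: [-0.1, 0.8, -0.0]
opening: 0.0003
```

```bash
python3 to.py .5046 -.458 .03 180 0 -15; python3 - <<'E'
from h import *
from workcell import bot
s=imaging.camera("scene");p=proj("scene",bot.get_obs()["ee_pos"])[0];print(p)
c=cv2.resize(s[120:220,140:240],None,fx=6,fy=6,interpolation=2);q=((p-[140,120])*6+3).astype(int);cv2.circle(c,tuple(map(int,q)),4,(0,0,255),1)
cv2.imwrite('pics/s4.png',c)
E
```

```text
t 2.6667 p [ 0.5119 -0.4641  0.124 ] rot [179.46  -1.04 -13.95] F [-0.1  0.8 -0. ] T [ 0.    0.05 -0.04] op 0.0003 q [-42.2  22.7  22.   88.1   0.  151.8]
tool shift cm [-1.02 -0.5   9.37]
tool turn rad [ 0.009 -0.018  0.018]
[182.98177179 182.90341901]
```

View pics/s4.png

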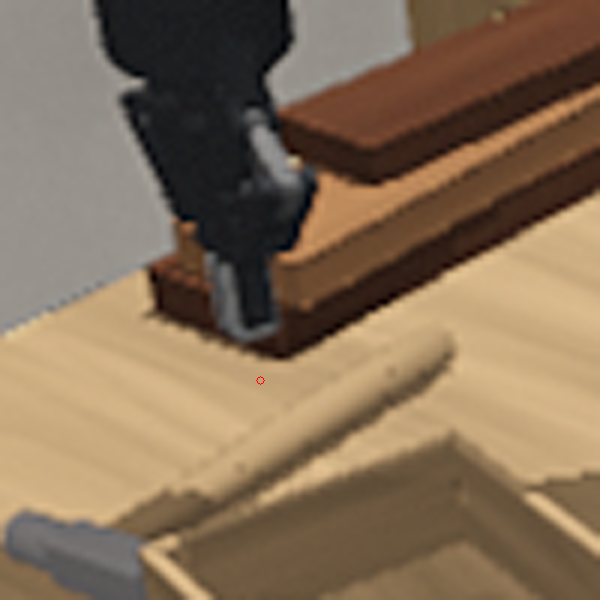

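```bash
python3 to.py; python3 - <<'E'
from h import *
from workcell import bot
s=imaging.camera("top");p=proj("top",bot.get_obs()["ee_pos"])[0];print(p)
c=cv2.resize(s[210:310,500:600],None,fx=6,fy=6,interpolation=2);q=((p-[500,210])*6+3).astype(int);cv2.circle(c,tuple(map(int,q)),4,(0,0,255),1)
cv2.imwrite('pics/t4.png',c)
s=imaging.camera("scene");p=proj("scene",bot.get_obs()["ee_pos"])[0];print(p)
c=cv2.resize(s[120:220,140:240],None,fx=6,fy=6,interpolation=2);q=((p-[140,120])*6+3).astype(int);cv2.circle(c,tuple(map(int,q)),4,(0,0,255),1)
cv2.imwrite('pics/s5.png',c)
E
python3 to.py
```

```text
t 2.7167 p [ 0.5119 -0.4641  0.124 ] rot [179.46  -1.04 -13.95] F [-0.1 -0.1  0. ] T [ 0.04  0.01 -0.04] op -0.0003 q [-42.2  22.7  22.   88.1   0.  151.8]
[541.40225579 260.88569193]
[183.09426703 183.05346227]
t 2.8167 p [ 0.5117 -0.464   0.1235] rot [179.48  -1.01 -13.96] F [0.1 0.3 0.2] T [0.05 0.05 0.01] op -0.0001 q [-42.2  22.8  22.   88.1   0.  151.8]
```

View pics/t4.png

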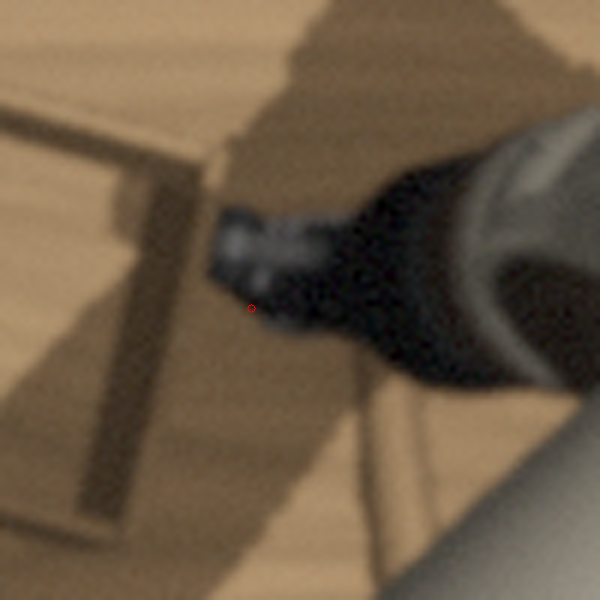

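View pics/s5.png

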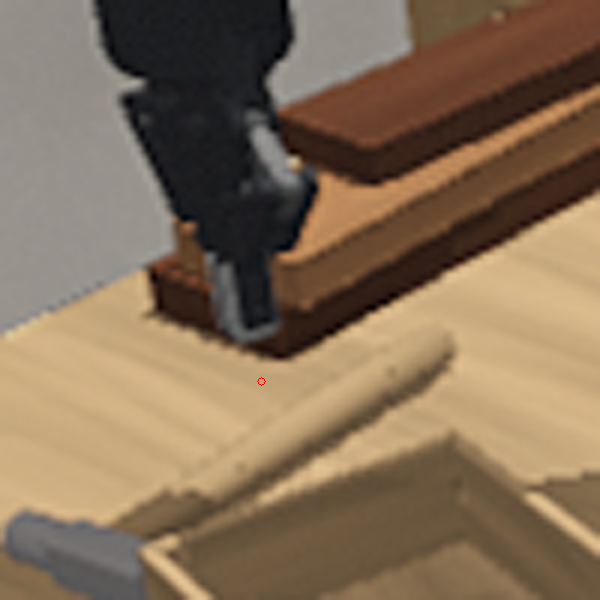

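```bash
python3 - <<'E'
from h import *
for z in (.115,.1235,.13,.14,.15,.16):
    w=onz("scene",[((245-3)/6+140,(336-3)/6+120)],z)[0]; print(w.round(4),((proj("top",w)[0]-[500,210])*6+3).round())
E
```

```text
[ 0.4767 -0.5142  0.115 ] [381. 407.]
[ 0.4868 -0.5011  0.1235] [355. 378.]
[ 0.4946 -0.4911  0.13  ] [335. 355.]
[ 0.5065 -0.4757  0.14  ] [304. 320.]
[ 0.5185 -0.4603  0.15  ] [272. 283.]
[ 0.5304 -0.4449  0.16  ] [240. 247.]
```

Request:
servo_tool --moves '[[[0.009,-0.018,0.018,-0.9,-0.5,0,5],[0,0,0,0,0,0,5],[0,0,0,0,0,0,5],[0,0,0,0,0,0,5],[0,0,0,0,0,0,5]]]'

```text
time: 3.23
ee_pos: [0.503, -0.4558, 0.1228]
tcp_rot: [-179.9, 0.2, -15.1]
wrist_force: [0.4, -0.5, -0.6]
opening: 0.0501
```

```bash
python3 to.py .5046 -.458 .03 180 0 -15
```

```text
t 3.2333 p [ 0.503  -0.4558  0.1228] rot [-179.91    0.2   -15.12] F [ 0.4 -0.5 -0.6] T [ 0.01 -0.01 -0.  ] op 0.0501 q [-42.2  22.6  21.7  89.3  -0.  152.9]
tool shift cm [0.25 0.18 9.28]
tool turn rad [-0.002  0.004 -0.002]
```

Request:
servo_tool --moves '[[[0,0,0,0.1,0.1,2,5],[0,0,0,0,0,2,5],[0,0,0,0,0,1.5,5],[0,0,0,0,0,0.5,5],[0,0,0,0,0,0,5],[0,0,0,0,0,0,5]]]'

```text
time: 3.73
ee_pos: [0.5042, -0.4576, 0.0622]
tcp_rot: [-180.0, 0.0, -15.1]
wrist_force: [-1.0, 0.1, -0.5]
opening: 0.0499
```

```bash
python3 to.py .5046 -.458 .03 180 0 -15; python3 - <<'E'
from h import *
from workcell import bot
for n,(r,c0) in dict(scene=(140,140),top=(210,490)).items():
    s=imaging.camera(n);p=proj(n,bot.get_obs()["ee_pos"])[0]
    c=cv2.resize(s[r:r+100,c0:c0+100],None,fx=6,fy=6,interpolation=2);q=((p-[c0,r])*6+3).astype(int);cv2.circle(c,tuple(map(int,q)),4,(0,0,255),1)
    cv2.imwrite(f'pics/{n}6.png',c)
E
```

```text
t 3.7333 p [ 0.5042 -0.4576  0.0622] rot [-1.7999e+02  5.0000e-02 -1.5100e+01] F [-1.   0.1 -0.5] T [ 0.06 -0.02 -0.  ] op 0.0499 q [-42.2  22.7  15.2  82.5  -0.  152.9]
tool shift cm [0.05 0.03 3.22]
tool turn rad [-0.     0.001 -0.002]
```

View pics/scene6.png

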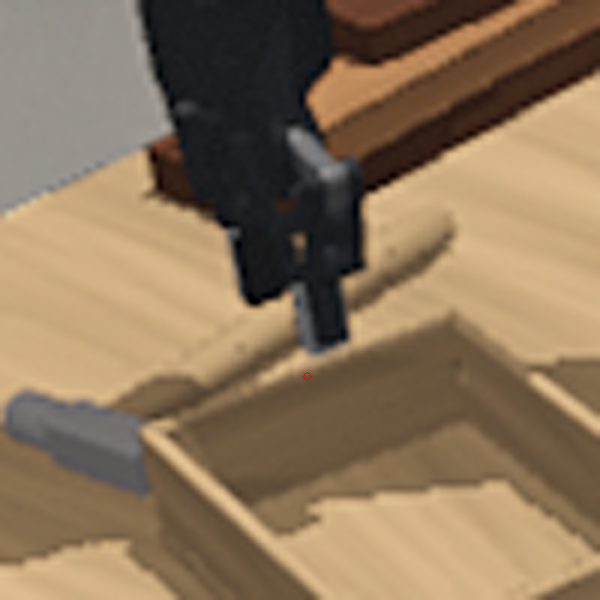

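View pics/top6.png

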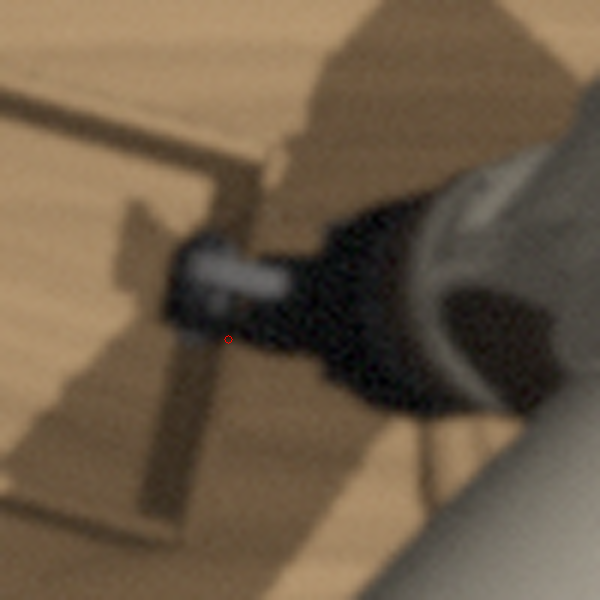

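Request:
servo_tool --moves '[[[0,0,0,0,0,1.0,5],[0,0,0,0,0,1.0,5],[0,0,0,0,0,0.7,5],[0,0,0,0,0,0,5],[0,0,0,0,0,0,5]]]'

```text
time: 4.25
ee_pos: [0.5056, -0.4588, 0.0357]
tcp_rot: [179.9, -0.2, -15.1]
wrist_force: [-0.2, -0.1, 0.6]
opening: 0.0499
```

```bash
cat > pic.py <<'E'
import sys
from h import *
from workcell import bot
k=sys.argv[1]
for n,(r,c0) in dict(scene=(140,140),top=(210,490)).items():
    s=imaging.camera(n);p=proj(n,bot.get_obs()["ee_pos"])[0]
    c=cv2.resize(s[r:r+100,c0:c0+100],None,fx=6,fy=6,interpolation=2);q=((p-[c0,r])*6+3).astype(int);cv2.circle(c,tuple(map(int,q)),4,(0,0,255),1)
    cv2.imwrite(f'pics/{n}{k}.png',c)
E
python3 to.py .5046 -.458 .03 180 0 -15;python3 pic.py 7
```

```text
t 4.25 p [ 0.5056 -0.4588  0.0357] rot [179.89  -0.21 -15.1 ] F [-0.2 -0.1  0.6] T [-0.01  0.   -0.  ] op 0.0499 q [-42.2  23.   12.6  79.4  -0.  152.9]
tool shift cm [-0.12 -0.05  0.57]
tool turn rad [ 0.002 -0.004 -0.002]
```

View pics/scene7.png

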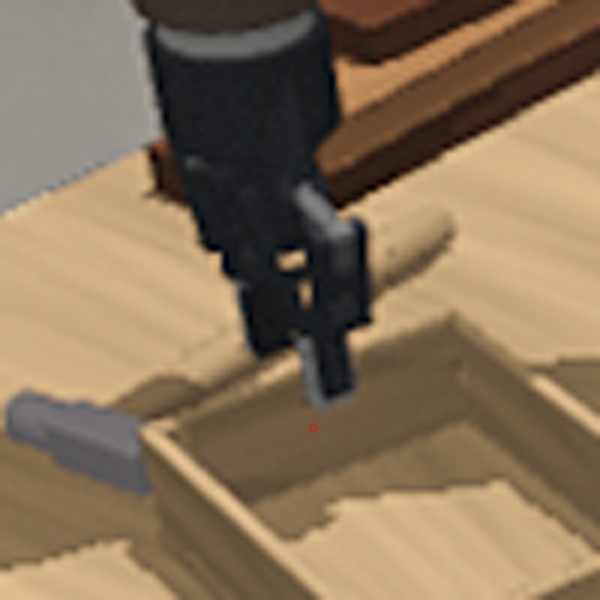

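Request:
servo_tool --moves '[[[0,0,0,-0.1,0,0.7,5],[0,0,0,0,0,0.4,5],[0,0,0,0,0,0,5],[0,0,0,0,0,0,0],[0,0,0,0,0,0,0],[0,0,0,0,0,0,0],[0,0,0,0,0,0,0],[0,0,0,0,0,0,0]]]' --force 50

```text
time: 5.02
ee_pos: [0.505, -0.459, 0.0248]
tcp_rot: [179.8, -0.3, -15.1]
wrist_force: [-0.5, -0.3, -4.0]
opening: 0.0067
```

```bash
python3 to.py .5046 -.458 .03 180 0 -15;python3 pic.py 8
```

```text
t 5.0167 p [ 0.505  -0.459   0.0248] rot [179.85  -0.3  -15.12] F [-0.5 -0.3 -4. ] T [-0.07 -0.05 -0.22] op 0.0067 q [-42.3  23.   11.5  78.1  -0.  152.9]
tool shift cm [-0.06 -0.09 -0.52]
tool turn rad [ 0.003 -0.005 -0.002]
```

View pics/scene8.png

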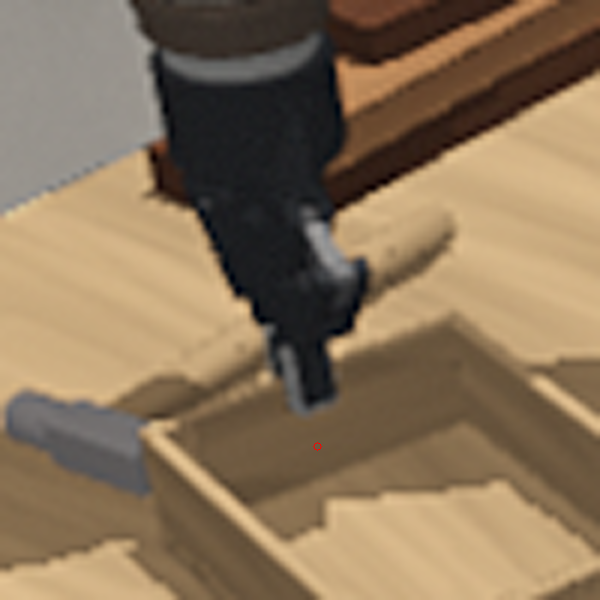

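Request:
servo_tool --moves '[[[0,0,-0.02,0,-0.8,0,0],[0,0,-0.04,0.05,-1.3,0,0],[0,0,-0.04,0.1,-1.3,0,0],[0,0,-0.04,0.15,-1.3,0,0],[0,0,-0.04,0.2,-1.3,0,0],[0,0,-0.04,0.25,-1.3,0,0],[0,0,-0.04,0.3,-1.3,0,0],[0,0,-0.04,0.35,-1.3,0,0],[0,0,-0.04,0.4,-1.3,0,0],[0,0,-0.04,0.45,-1.3,0,0],[0,0,-0.02,0.5,-1,0,0],[0,0,0,0,0,0,0]]]'

```text
time: 6.12
ee_pos: [0.5452, -0.3138, 0.0248]
tcp_rot: [179.4, -0.3, 10.1]
wrist_force: [1.3, -2.2, -1.8]
opening: 0.0064
```

```bash
python3 to.py .5994 -.1406 .025 180 0 9.3; python3 - <<'E'
from h import *
cv2.imwrite("pics/top9.png",imaging.camera("top"))
cv2.imwrite("pics/scene9.png",imaging.camera("scene"))
E
```

```text
t 6.1167 p [ 0.5452 -0.3138  0.0248] rot [179.44  -0.26  10.06] F [ 1.3 -2.2 -1.8] T [-0.21 -0.13  0.12] op 0.0064 q [-29.8  15.4   1.8  75.8  -0.3 140.1]
tool shift cm [  8.37 -16.11  -0.13]
tool turn rad [ 0.01  -0.005  0.013]
```

View pics/top9.png

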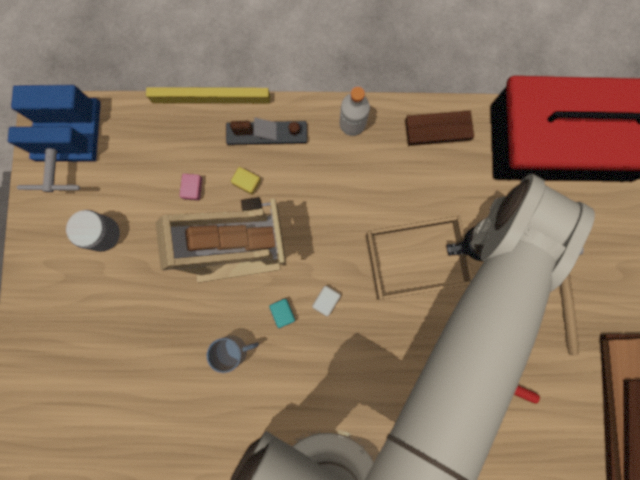

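View pics/scene9.png

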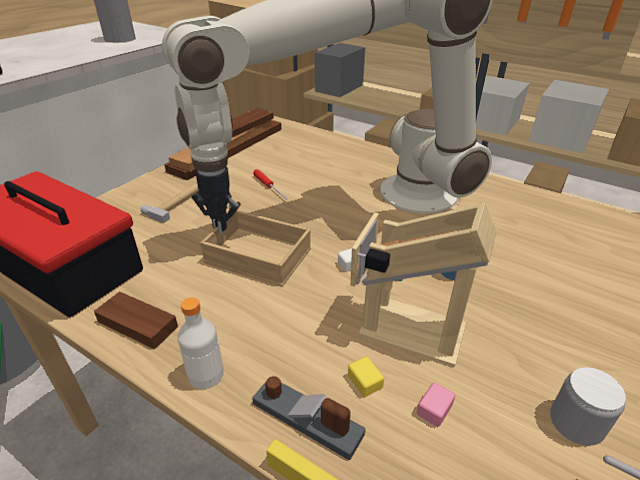

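The tray follows and is aligned with the hopper, so I'll continue the slide.

Request:
servo_tool --moves '[[[0,0,0,0.6,-0.8,0,0],[0,0,0,1,-1.2,0,0],[0,0,0,1,-1.3,0,0],[0,0,0,1,-1.3,0,0],[0,0,0,1,-1.5,0,0],[0,0,0,1,-1.7,0,0],[0,0,0,0.9,-1.7,0,0],[0,0,0,0.8,-1.7,0,0],[0,0,0,0.6,-1.7,0,0],[0,0,0,0.3,-1.5,0,0],[0,0,0,0.2,-1,0,0],[0,0,0,0,0,0,0]]]'

```text
time: 7.22
ee_pos: [0.6013, -0.1573, 0.0248]
tcp_rot: [178.6, 0.1, 8.7]
wrist_force: [-0.6, 4.9, 0.5]
opening: 0.0064
```

```bash
python3 to.py .5994 -.1406 .025 180 0 9.3; python3 - <<'E'
from h import *
cv2.imwrite("pics/top10.png",cv2.resize(imaging.camera("top")[160:320,150:450],None,fx=2.6,fy=2.6))
E
```

```text
t 7.2167 p [ 0.6013 -0.1573  0.0248] rot [1.7863e+02 1.1000e-01 8.6800e+00] F [-0.6  4.9  0.5] T [ 1.54 -0.01  0.1 ] op 0.0064 q [-14.   14.6   0.8  75.8  -1.3 157.3]
tool shift cm [ 0.06 -1.68 -0.06]
tool turn rad [ 0.024  0.002 -0.011]
```

View pics/top10.png

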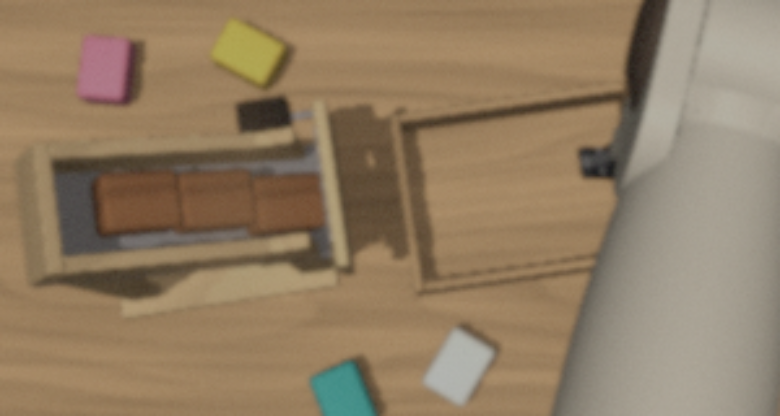

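Request:
servo_tool --moves '[[[0.015,0,0,0,-0.6,0,0],[0.008,0,0,0,-0.6,0,0],[0,0,0,0,-0.5,0,0],[0,0,0,0,0,0,0],[0,0,0,0,0,0,0]]]'

```text
time: 7.68
ee_pos: [0.5987, -0.1428, 0.0248]
tcp_rot: [-180.0, 0.1, 8.5]
wrist_force: [1.9, -2.3, -0.0]
opening: 0.0064
```

```bash
python3 to.py .5994 -.1406 .025 180 0 9.3; python3 - <<'E'
from h import *
cv2.imwrite("pics/top11.png",cv2.resize(imaging.camera("top")[180:320,240:390],None,fx=5,fy=5,interpolation=2)[:600])
E
```

```text
t 7.6833 p [ 0.5987 -0.1428  0.0248] rot [-1.7999e+02  5.0000e-02  8.4600e+00] F [ 1.9 -2.3 -0. ] T [-0.48 -0.46 -0.04] op 0.0064 q [-13.4  14.3   0.4  76.2  -0.  158.1]
tool shift cm [ 0.1  -0.21 -0.02]
tool turn rad [-0.     0.001 -0.015]
```

View pics/top11.png

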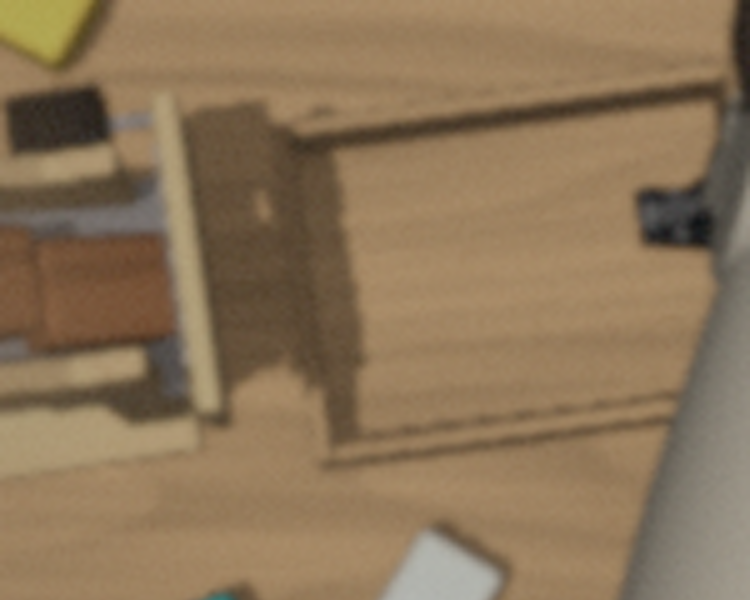

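```bash
python3 - <<'E'
from h import *
c=np.array([(286,125),(322,460)])/5+[240-.4,180-.4]
t=onz("top",c,.065);print(t)
a=np.radians(-80.7);u=np.array([np.cos(a),np.sin(a)]);O=np.array([.558,.112]);n=np.array([-u[1],u[0]])
for p in t: d=p[:2]-O;print("hop x",-d@u*1e3,"y",-d@n*1e3)
v=t[1]-t[0];print(np.linalg.norm(v),np.degrees(np.arctan2(v[1],v[0])))
E
```

```text
[[0.64238973 0.07407218 0.065     ]
 [0.48755685 0.05527264 0.065     ]]
hop x -51.066985478594766 y -77.15121215496865
hop x -44.59783358835304 y 78.68458702474184
0.15597001709353653 -173.0771328914623
```

Request:
servo_tool --moves '[[[0,0,0,0.1,-0.6,0,0],[0,0,0,0,-0.2,0,0],[0,0,0,0,0,0,0],[0,0,0,0,0,0,5],[0,0,0,0,0,0,5],[0,0,0,0,0,0,5],[0,0,0,0,0,0,5],[0,0,0,0,0,0,5],[0,0,0,0,0,0,5]]]'

```text
time: 8.48
ee_pos: [0.5975, -0.1353, 0.0241]
tcp_rot: [-180.0, 0.2, 8.4]
wrist_force: [0.2, -0.8, 0.2]
opening: 0.05
```

Request:
servo_tool --moves '[[[0,0,0,0,0,-1,5],[0,0,0,0,0,-3,5],[0,0,0,0,0,-3,5],[0,0,0,0,0,-3,5],[0,0,0,0,0,-3,5],[0,0,0,0,0,-3,5],[0,0,0,0,0,-3,2],[0,0,0,0,0,-2,0],[0,0,0,0,0,0,0],[0,0,0,0,0,0,0]]]'

```text
time: 9.32
ee_pos: [0.5955, -0.1347, 0.2489]
tcp_rot: [-180.0, 0.2, 8.4]
wrist_force: [0.6, -0.1, -0.7]
opening: 0.0017
```

```bash
python3 to.py ; python3 - <<'E'
from h import *
cv2.imwrite("pics/top12.png",imaging.camera("top"))
cv2.imwrite("pics/scene12.png",imaging.camera("scene"))
E
```

```text
t 9.3167 p [ 0.5955 -0.1347  0.2489] rot [-179.96    0.18    8.43] F [ 0.6 -0.1 -0.7] T [ 0.02 -0.02 -0.02] op 0.0017 q [-12.7  15.2  26.5 101.4  -0.  158.8]
```

View pics/top12.png

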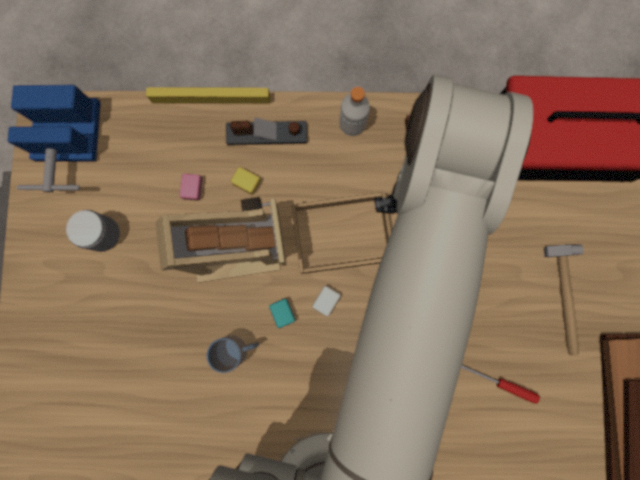

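View pics/scene12.png

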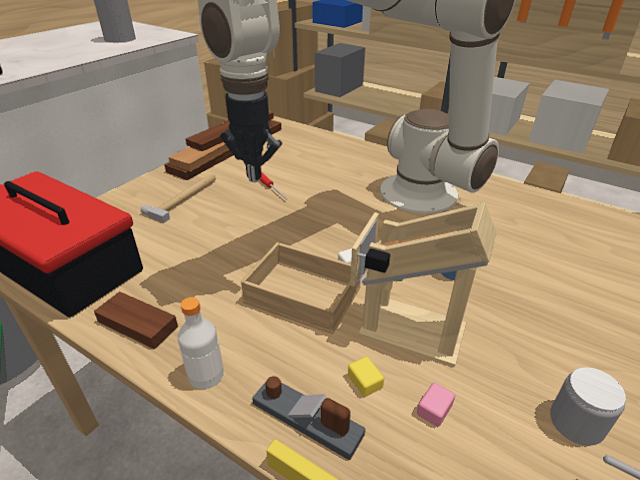

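Request:
servo_tool --moves '[[[0.1,0,0,0,0,0,0],[0.1,0,0,0,0,0,0],[0.1,0,0,0,0,0,0],[0.1,0,0,0,0,0,0],[0.1,0,0,0,0,0,0],[0.1,0,0,0,0,0,0],[0.1,0,0,0,0,0,0],[0,0,0,0,0,0,0],[0,0,0,0,0,0,0]]]'

```text
time: 10.17
ee_pos: [0.5939, -0.1324, 0.2374]
tcp_rot: [-137.4, 0.8, 8.4]
wrist_force: [-0.2, 0.5, 1.1]
opening: -0.0001
```

```bash
python3 to.py .570 .041 .195 -140 0 9.3
```

```text
t 10.1667 p [ 0.5939 -0.1324  0.2374] rot [-137.44    0.81    8.38] F [-0.2  0.5  1.1] T [-0.58 -0.06 -0.03] op -0.0001 q [-28.4  41.1  49.8 128.   32.4 134.9]
tool shift cm [  0.22 -10.03  14.96]
tool turn rad [-0.045  0.    -0.021]
```

Request:
servo_tool --moves '[[[-0.1,0,0,0,0,0,0],[-0.1,0,0,0,0,0,0],[-0.1,0,0,0,0,0,0],[0,0,0,0,0,0,0],[0,0,0,0,0,0,0]]]'

```text
time: 10.58
ee_pos: [0.5944, -0.1326, 0.2304]
tcp_rot: [-155.7, 1.2, 8.2]
wrist_force: [-0.3, 0.1, -0.0]
opening: -0.0
```

```bash
python3 to.py .570 .041 .195 -155 0 9.3
```

```text
t 10.5833 p [ 0.5944 -0.1326  0.2304] rot [-155.74    1.22    8.2 ] F [-0.3  0.1 -0. ] T [-0.31 -0.1   0.02] op -0.0 q [-22.6  28.3  37.9 113.6  20.1 147. ]
tool shift cm [  0.14 -14.53  10.43]
tool turn rad [ 0.013  0.011 -0.026]
```

Request:
servo_tool --moves '[[[0,0,-0.01,0,-1.4,1.0,0],[0,0,-0.01,0,-1.5,1.1,0],[0,0,0,0,-1.5,1.1,0],[0,0,0,0,-1.5,1.1,0],[0,0,0,0,-1.5,1.1,0],[0,0,0,0,-1.5,1.1,0],[0,0,0,0,-1.5,1.1,0],[0,0,0,0,-1.5,1.1,0],[0,0,0,0,-1.0,0.8,0],[0,0,0,0,-0.5,0.4,0],[0,0,0,0,0,0,0],[0,0,0,0,0,0,0]]]'

```text
time: 11.58
ee_pos: [0.564, 0.037, 0.1985]
tcp_rot: [-155.6, 0.3, 9.4]
wrist_force: [-0.4, 0.0, 0.2]
opening: -0.0003
```

```bash
python3 to.py .560 .100 .195 -155 0 9.3; python3 - <<'E'
from h import *
from workcell import bot
s=imaging.camera("scene");p=proj("scene",bot.get_obs()["ee_pos"])[0]
c=cv2.resize(s[150:300,270:450],None,fx=4,fy=4,interpolation=2);q=((p-[270,150])*4+2).astype(int);cv2.circle(c,tuple(map(int,q)),4,(0,0,255),1)
cv2.imwrite("pics/scene13.png",c)
s=imaging.camera("top");p=proj("top",bot.get_obs()["ee_pos"])[0]
c=cv2.resize(s[170:310,230:400],None,fx=4,fy=4,interpolation=2);q=((p-[230,170])*4+2).astype(int);cv2.circle(c,tuple(map(int,q)),4,(0,0,255),1)
cv2.imwrite("pics/top13.png",c)
E
```

```text
t 11.5833 p [0.564  0.037  0.1985] rot [-155.55    0.27    9.36] F [-0.4  0.   0.2] T [-0.27 -0.07  0.01] op -0.0003 q [ -8.6  13.2  15.2 100.2  23.1 160.4]
tool shift cm [ 0.63 -5.57  2.92]
tool turn rad [ 0.01   0.005 -0.001]
```

View pics/scene13.png

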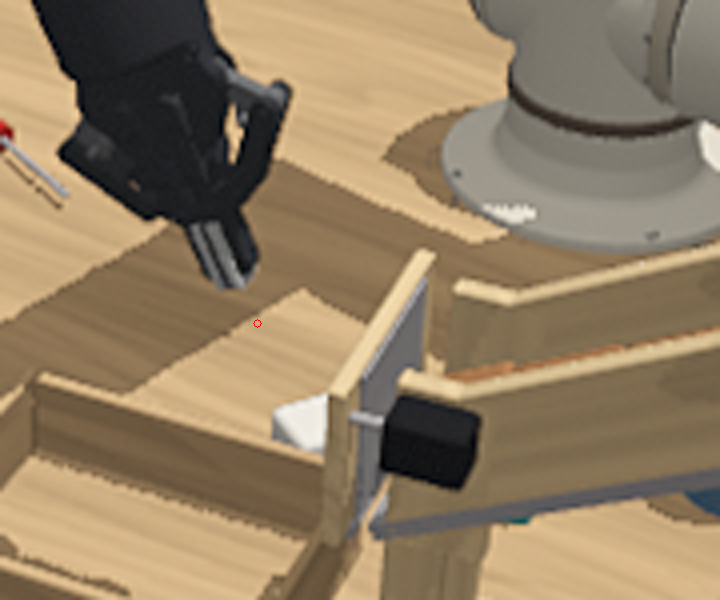

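View pics/top13.png

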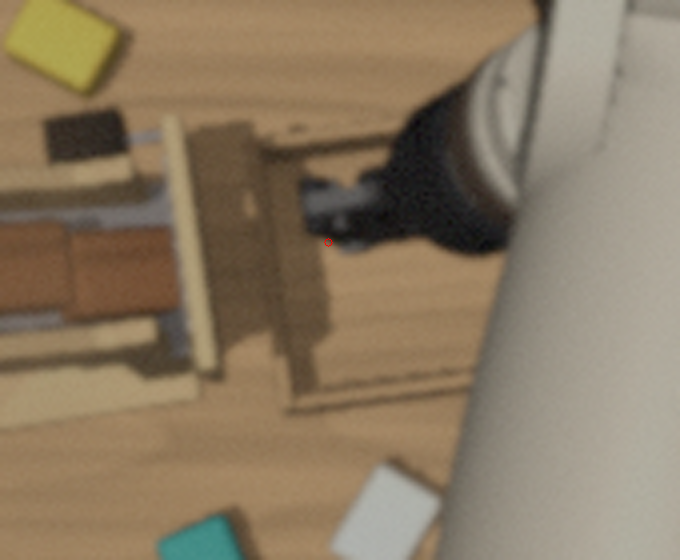

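```bash
python3 to.py .568 .045 .182 -155 0 9.3;python3 to.py .562 .085 .182 -155 0 9.3
```

```text
t 11.6833 p [0.5643 0.0365 0.1985] rot [-155.56    0.27    9.31] F [-0.   0.4  0. ] T [-0.42 -0.08 -0.  ] op 0.0001 q [ -8.7  13.3  15.2 100.2  23.1 160.4]
tool shift cm [ 0.51 -0.03  1.82]
tool turn rad [ 0.01   0.004 -0.002]
t 11.6833 p [0.5643 0.0365 0.1985] rot [-155.56    0.27    9.31] F [-0.   0.4  0. ] T [-0.42 -0.08 -0.  ] op 0.0001 q [ -8.7  13.3  15.2 100.2  23.1 160.4]
tool shift cm [ 0.57 -3.71  3.5 ]
tool turn rad [ 0.01   0.004 -0.002]
```

Request:
servo_tool --moves '[[[0,0,0,0.5,0,1.0,0],[0,0,0,0,0,0.8,0],[0,0,0,0,-0.92,0.42,0],[0,0,0,0,-0.92,0.42,0],[0,0,0,0,-0.92,0.42,0],[0,0,0,0,-0.5,0.2,0],[0,0,0,0,0,0,0]]]'

```text
time: 12.27
ee_pos: [0.5627, 0.0822, 0.1794]
tcp_rot: [-155.5, 0.4, 9.1]
wrist_force: [0.6, -0.5, 0.3]
opening: -0.0004
```

```bash
cat > p2.py <<'E'
import sys
from h import *
from workcell import bot
s=imaging.camera("scene");p=proj("scene",bot.get_obs()["ee_pos"])[0]
c=cv2.resize(s[150:300,270:450],None,fx=4,fy=4,interpolation=2);q=((p-[270,150])*4+2).astype(int);cv2.circle(c,tuple(map(int,q)),4,(0,0,255),1)
cv2.imwrite(f"pics/scene{sys.argv[1]}.png",c)
E
python3 to.py .560 .100 .182 -155 0 9.3; python3 p2.py 14
```

```text
t 12.2667 p [0.5627 0.0822 0.1794] rot [-155.52    0.36    9.12] F [ 0.6 -0.5  0.3] T [-0.39 -0.05  0.02] op -0.0004 q [ -4.3  11.4  11.   95.9  23.7 165.3]
tool shift cm [ 0.01 -1.74  0.51]
tool turn rad [ 0.009  0.004 -0.006]
```

View pics/scene14.png

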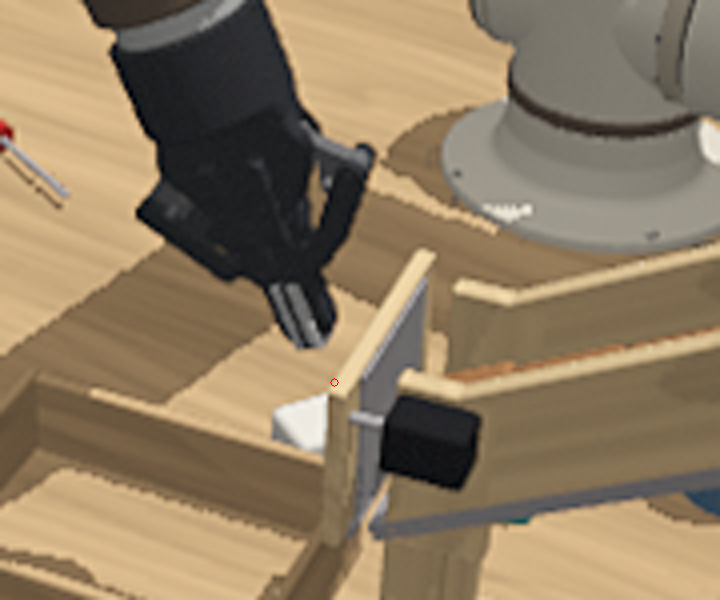

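Request:
servo_tool --moves '[[[0,0,0,0,-0.46,0.2,0],[0,0,0,0,-0.46,0.2,0],[0,0,0,0,0,0,0]]]'

```text
time: 12.57
ee_pos: [0.5612, 0.0927, 0.1803]
tcp_rot: [-155.6, 0.3, 9.1]
wrist_force: [0.1, -0.8, 0.6]
opening: 0.0002
```

```bash

python3 to.py .560 .100 .182 -155 0 9.3; python3 p2.py 15
```

```text
t 12.5667 p [0.5612 0.0927 0.1803] rot [-155.55    0.3     9.13] F [ 0.1 -0.8  0.6] T [-0.33 -0.08  0.02] op 0.0002 q [ -3.3  10.9  10.5  95.5  23.8 166.4]
tool shift cm [ 0.   -0.74  0.15]
tool turn rad [ 0.01   0.004 -0.005]
```

View pics/scene15.png

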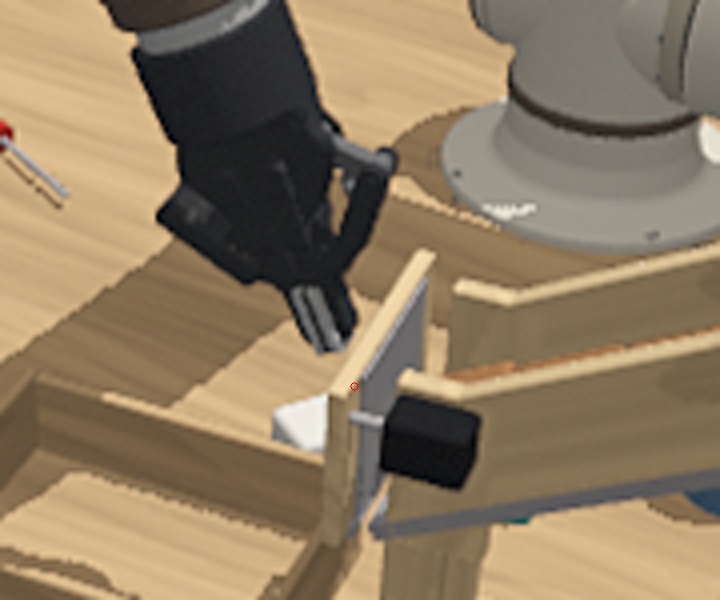

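Request:
servo_tool --moves '[[[0,0,0,0,-0.46,0.25,0],[0,0,0,0,-0.46,0.25,0],[0,0,0,0,0,0,0]]]'

```text
time: 12.87
ee_pos: [0.5596, 0.1031, 0.1796]
tcp_rot: [-155.6, 0.3, 9.1]
wrist_force: [-0.5, 0.3, -0.4]
opening: 0.0003
```

```bash

python3 to.py .560 .100 .182 -155 0 9.3
```

```text
t 12.8667 p [0.5596 0.1031 0.1796] rot [-155.58    0.29    9.07] F [-0.5  0.3 -0.4] T [-0.37 -0.03 -0.02] op 0.0003 q [ -2.3  10.4   9.9  94.9  23.9 167.6]
tool shift cm [-0.01  0.18 -0.35]
tool turn rad [ 0.01   0.003 -0.006]
```

Request:
servo_tool --moves '[[[0,0,0,0,-0.37,0.18,0],[0,0,0,0,0,0,0]]]'

```text
time: 13.03
ee_pos: [0.5593, 0.1065, 0.1799]
tcp_rot: [-155.7, 0.2, 9.0]
wrist_force: [-0.5, -0.7, -0.3]
opening: -0.0001
```

Request:
servo_tool --moves '[[[0,0,0,0,-0.37,0.18,0],[0,0,0,0,0,0,0]]]'

```text
time: 13.2
ee_pos: [0.5588, 0.1095, 0.1802]
tcp_rot: [-155.8, 0.2, 9.0]
wrist_force: [-0.6, -3.5, 0.3]
opening: -0.0004
```

```bash

python3 to.py .560 .100 .182 -155 0 9.3; python3 p2.py 16
```

```text
t 13.2 p [0.5588 0.1095 0.1802] rot [-155.84    0.2     8.97] F [-0.6 -3.5  0.3] T [-0.97 -0.01  0.09] op -0.0004 q [ -1.5  10.    9.5  94.4  23.7 168.5]
tool shift cm [-0.03  0.8  -0.55]
tool turn rad [ 0.015  0.001 -0.007]
```

View pics/scene16.png

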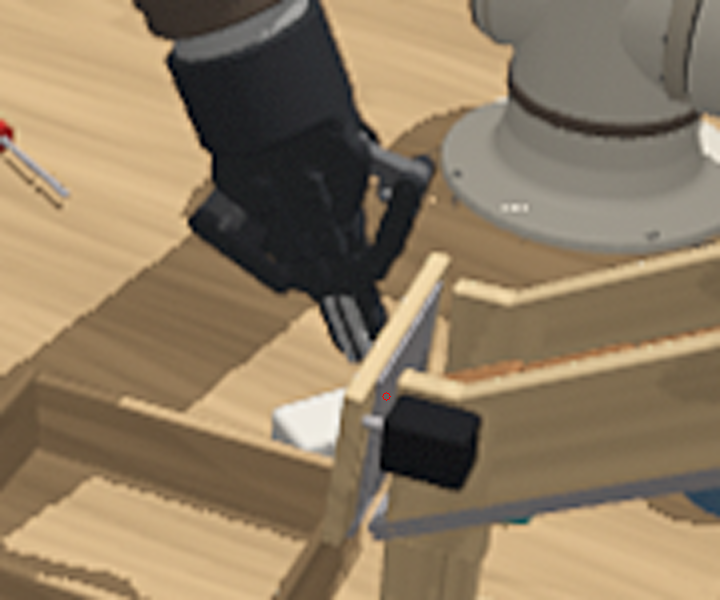

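Request:
servo_tool --moves '[[[0,0,0,0,-0.37,0.18,0],[0,0,0,0,0,0,0]]]'

```text
time: 13.42
ee_pos: [0.5584, 0.1121, 0.1804]
tcp_rot: [-156.0, 0.2, 8.9]
wrist_force: [-0.0, -3.6, 0.6]
opening: 0.0002
```

Request:
servo_tool --moves '[[[0,0,0,0,-0.3,0.15,0],[0,0,0,0,0,0,0]]]'

```text
time: 13.58
ee_pos: [0.5583, 0.113, 0.1804]
tcp_rot: [-156.2, 0.2, 8.8]
wrist_force: [-0.4, -3.7, 1.1]
opening: -0.0002
```

```bash

python3 to.py .560 .100 .182 -155 0 9.3; python3 p2.py 17
```

```text
t 13.5833 p [0.5583 0.113  0.1804] rot [-1.5621e+02  1.5000e-01  8.7900e+00] F [-0.4 -3.7  1.1] T [-0.95  0.07  0.15] op -0.0002 q [ -1.    9.6   9.3  94.1  23.4 169.3]
tool shift cm [-0.03  1.14 -0.67]
tool turn rad [ 0.021 -0.001 -0.009]
```

View pics/scene17.png

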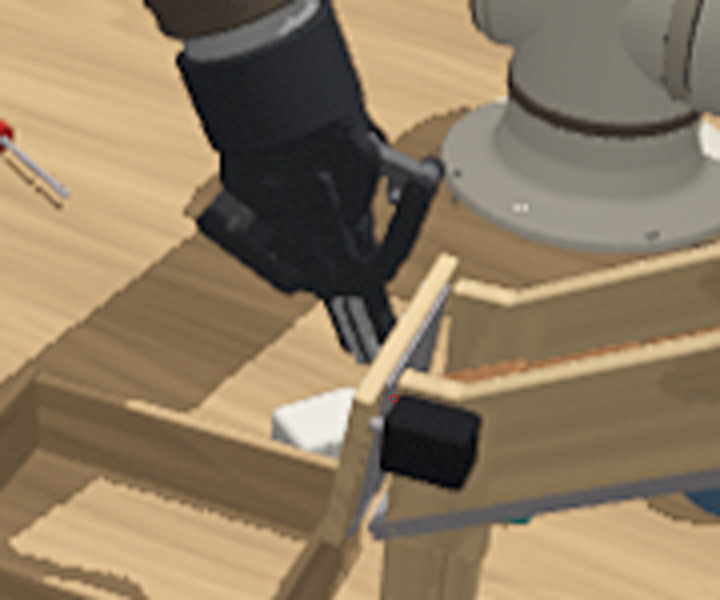

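Request:
servo_tool --moves '[[[0,0,0,0,-0.4,0.2,0],[0,0,0,0,-0.3,0.1,0],[0,0,0,0,0,0,0]]]'

```text
time: 13.88
ee_pos: [0.5585, 0.1118, 0.1804]
tcp_rot: [-157.1, 0.1, 8.4]
wrist_force: [-1.5, -2.5, 0.6]
opening: -0.0001
```

Request:
servo_tool --moves '[[[0,0,0,0,3.2,-2.2,0],[0,0,0,0,3.2,-2.4,0],[0,0,0,0,3.2,-2.4,0],[0,0,0,0,3,-2.6,0],[0,0,0,0,3,-2.6,0],[0,0,0,0,1,-2.6,0],[0,0,0,0,0,-1,0],[0,0,0,0,0,0,0],[0,0,0,0,0,0,0],[0,0,0,0,0,0,0],[0,0,0,0,0,0,0],[0,0,0,0,0,0,0]]]'

```text
time: 14.88
ee_pos: [0.5907, -0.1056, 0.2586]
tcp_rot: [-156.6, 0.3, 8.7]
wrist_force: [-0.6, -0.3, -1.5]
opening: -0.0001
```

```bash
python3 to.py; python3 - <<'E'
from h import *
cv2.imwrite("pics/scene18.png",imaging.camera("scene"));cv2.imwrite("pics/top18.png",imaging.camera("top"))
E
```

```text
t 14.8833 p [ 0.5907 -0.1056  0.2586] rot [-156.61    0.29    8.67] F [-0.6 -0.3 -1.5] T [-0.33 -0.03  0.01] op -0.0001 q [-20.4  25.7  37.8 114.3  20.2 148.9]
```

View pics/scene18.png

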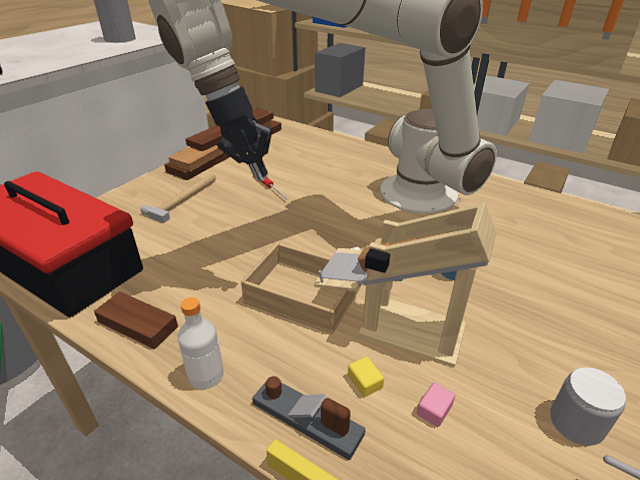

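View pics/top18.png

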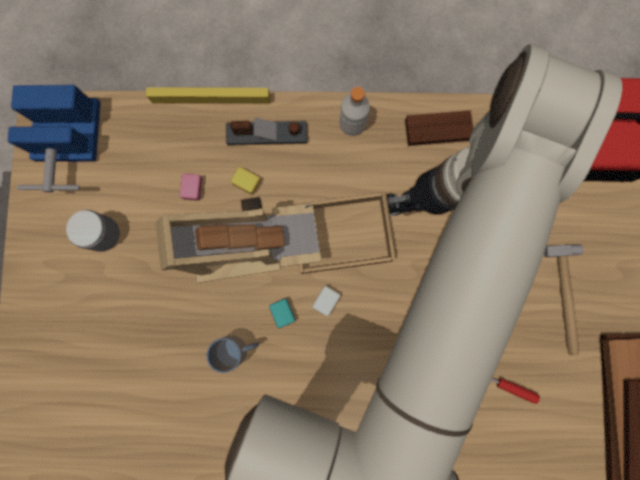

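The door is open (top view about px 300,238) and the blocks are starting to slide. I'll wait with small holding rows.

Request:
servo_tool --moves '[[[0,0,0,0,0.3,-0.8,0],[0,0,0,0,0.3,-0.8,0],[0,0,0,0,0.3,-0.8,0],[0,0,0,0,0.3,-0.8,0],[0,0,0,0,0,0,0],[0,0,0,0,0,0,0],[0,0,0,0,0,0,0],[0,0,0,0,0,0,0],[0,0,0,0,0,0,0],[0,0,0,0,0,0,0],[0,0,0,0,0,0,0],[0,0,0,0,0,0,0]]]'

```text
time: 15.98
ee_pos: [0.5933, -0.1239, 0.2829]
tcp_rot: [-156.5, 0.4, 9.1]
wrist_force: [-0.8, 0.3, -0.1]
opening: -0.0
```

Request:
servo_tool --moves '[[[0,0,0,0,0,0,0],[0,0,0,0,0,0,0],[0,0,0,0,0,0,0],[0,0,0,0,0,0,0],[0,0,0,0,0,0,0],[0,0,0,0,0,0,0],[0,0,0,0,0,0,0],[0,0,0,0,0,0,0],[0,0,0,0,0,0,0],[0,0,0,0,0,0,0],[0,0,0,0,0,0,0],[0,0,0,0,0,0,0]]]'

```text
time: 16.98
ee_pos: [0.5933, -0.1239, 0.2828]
tcp_rot: [-156.5, 0.4, 9.1]
wrist_force: [-0.2, -1.0, -0.3]
opening: -0.0
```

```bash
python3 to.py; python3 - <<'E'
from h import *
a=imaging.camera("scene");b=imaging.camera("top")
cv2.imwrite("pics/scene19.png",cv2.resize(a[180:340,220:500],None,fx=2.8,fy=2.8));cv2.imwrite("pics/top19.png",cv2.resize(b[160:320,150:430],None,fx=2.8,fy=2.8))
E
```

```text
t 16.9833 p [ 0.5933 -0.1239  0.2828] rot [-156.52    0.4     9.06] F [-0.2 -1.  -0.3] T [-0.35 -0.05 -0.03] op -0.0 q [-21.7  29.4  45.8 119.2  19.8 147. ]
```

View pics/scene19.png

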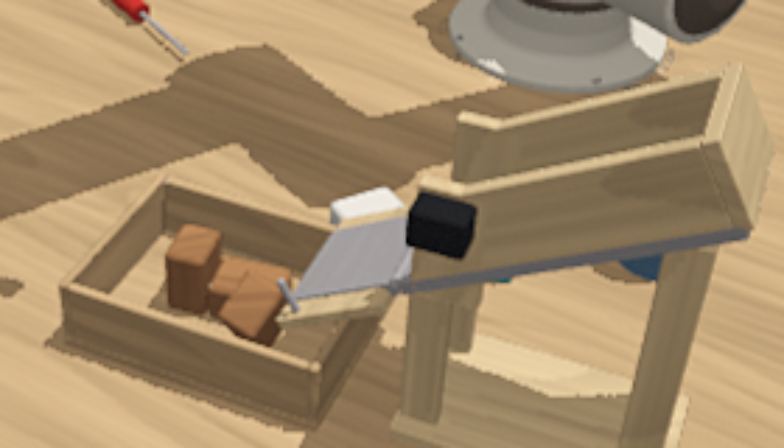

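View pics/top19.png

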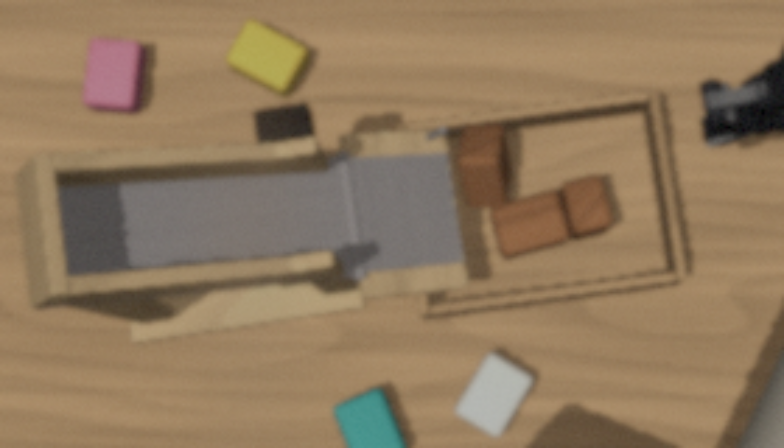

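All three blocks are in the tray: top crop about (483,165), (530,222) and (587,205). The chute is empty, the door is open and the arm is clear.

```bash
python3 -c "
from workcell import bot
print(bot.job_done())"
```

```text
the job is handed in; nothing more can be done
None
```

The job is done and handed in at about 17 s: all three blocks are in the tray, none is on the bench, and the door is open. I gripped the tray's far end wall and slid it under the hopper. I then let go, pressed the door in until the catch freed, and backed off so it swung open.

**Final checks:**
- **Tray position:** before the last 8 mm push, the camera put the tray's centre at about hopper x −158, y 0, with its length about 2° off the hopper's x axis. I did not measure it again after that push; by the arm's reading it ended near x −150.
- **End state:** the last pictures, from both cameras, show the tray flat, the chute empty and the arm clear. The look-alike blocks had not moved.

**What disagreed:**
- **Fingertips:** in both cameras they appeared about 20–25 mm behind the reported TCP along the tool axis. First contact with the door, beyond its measured face, fitted that. I worked from the pictures and from contact.
- **Press force:** the highest door force I read was 3.7 N, below the stated 6–10 N, but the catch did release.

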